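Put the spatula in its tool pan and press its label holder onto the shelf lip

TASK

Lay the spatula flat in the empty tool pan on the low shelf, handle towards the shelf's front lip like the other tools; set it down, do not drop it. Then take the loose label holder and push it down over the shelf's front lip, centred in front of that pan, with its card facing out and its tongue behind the lip, until it is fully home, and finish while still holding it and pressing it firmly down so that its adhesive can take. Leave the other tools and labels alone.

Things in the scene. Friction and masses are not known exactly. Their poses are not given: they have to be found in the camera images.
- shelf: low stainless bench shelf, fixed, 300 (x) x 310 (y) mm, may be turned a little; origin on the bench under its centre, z up; deck top 20 mm above the bench. Along its front (-x) edge, towards the robot, stands an upturned lip: 4 mm thick, mid-thickness at x = -148 mm, top 45 mm above the bench. Three equal metal pans stand on the deck, 100 mm apart along y; which one is empty varies
- pan_c: the empty tool pan (the others hold a brush and a scraper and have a label holder in front), fixed on the deck at x = 0 of the shelf, same axes; outer 250 (x) x 96 (y) x 20 mm, inside 244 x 90 mm, 17 mm deep, floor 3 mm thick; origin under its centre, 20 mm above the bench, so the lip's middle is at x = -148 mm, 23 mm ahead of the pan's front wall
- spatula_center (a point): centre of the spatula, 10 mm above its flat underside, about its centre of mass. 220 mm long along x, about 90 g: grey handle 22 mm wide, 20 mm high from x = -110 to +12 mm, then neck and white blade 55 mm wide, 8 mm thick, to x = +110 mm; grip it across the handle (y). Starts lying on the bench on either side of the shelf, blade away from the robot, at a varying angle
- spatula_blade (a point): middle of the spatula's blade, 70 mm in front (+x of the spatula) of its centre, same axes
- label_center (a point): centre of the ticket frame of the loose label holder, the part to grip: 8 mm thick (x), 60 mm wide (y), 48 mm tall; 48 mm above the holder's feet. White plastic, about 40 g, 72 mm tall; card on the -x face. Starts standing on its feet on the bench, beside the shelf (opposite side from the spatula), card roughly towards the robot
- label_slot (a point): middle of the roof of the slot under the frame, 20 mm above the feet, 28 mm below and 3 mm behind (+x) the frame's centre; rests on the lip's top when home. Slot along y, 8 mm wide, 20 mm deep between two 3 mm legs that flare open at the feet; bridge above it 4 mm thick. Same axes. The holder is rigid: it slides loosely over the lip, then stops hard on its top
- label_tongue (a point): middle of the holder's rear leg (tongue), the leg on its +x side: 5.5 mm behind (+x) and 10 mm below the slot roof's middle
- brush: flat pastry brush, 217 mm, lying in its pan; leave alone; origin under its middle
- scraper: steel scraper with wooden handle, 213 mm, lying in its pan; leave alone; origin under its middle
- label_a: label holder of the same kind already on the lip in front of the brush; leave alone; origin between its feet
- label_b: label holder of the same kind already on the lip in front of the scraper; leave alone; origin between its feet
- spatula: the spatula; origin on its underside at the middle of its length, 10 mm below spatula_center, same axes
- label: the loose label holder; origin midway between its feet, 20 mm below label_slot, same axes
There are look-alikes about, which are no part of the job. What is shaped like the label but pink or purple is not meant.

How it is judged:
On the way:
1. the spatula lies flat in the empty pan, handle to the lip, released and at rest (x of spatula_center in the frame of pan_c between -0.02 and 0.02 m and y of spatula_center in the frame of pan_c between -0.025 and 0.025 m and z of spatula_center in the frame of pan_c below 0.016 m and x of spatula_blade in the frame of pan_c above 0.03 m and angle between spatula's own z axis and vertical below 0.05 rad and contact force between the fingers and spatula below 0.1 N and linear speed of spatula below 0.02 m/s), for 0.2 s.
At the end, for the whole second after the job is handed in: Spatula at rest, released, flat in the empty pan (within 20 mm along, 25 mm across), handle to the lip. Label holder over the lip, card out, within 15 mm of the pan's middle line, square and upright within 0.15 rad, home within 2.5 mm, still held and pressed down with over 4 N (x of spatula_center in the frame of pan_c between -0.02 and 0.02 m and y of spatula_center in the frame of pan_c between -0.025 and 0.025 m and z of spatula_center in the frame of pan_c below 0.016 m and x of spatula_blade in the frame of pan_c above 0.03 m and angle between spatula's own z axis and vertical below 0.05 rad and contact force between the arm and spatula below 0.1 N and linear speed of each of spatula, label below 0.02 m/s and x of label_slot in the frame of shelf between -0.152 and -0.144 m and z of label_slot in the frame of shelf between 0.0425 and 0.0475 m and x of label_tongue in the frame of shelf above -0.146 m and y of label_slot in the frame of pan_c between -0.015 and 0.015 m and angle between label's own z axis and vertical below 0.15 rad and angle between the x axis of label and the x axis of shelf, either way round below 0.15 rad and contact force between label and shelf above 4 N and contact force between the fingers and label above 2 N); the arm keeps its last pose, push and grip.
It fails at once if the spatula was let go high above the pan (height (world z) of spatula_center above 0.075 m and contact force between the fingers and spatula below 0.02 N).
It fails at once if the brush or the scraper was disturbed (distance of any of brush, scraper from where it was at the start of the episode above 0.02 m).
It fails at once if a label already on the lip was disturbed (distance of any of label_a, label_b from where it was at the start of the episode above 0.015 m).
It also fails if it takes over 51 s, if anything falls off the work surface, if the arm or the gripper's body presses on something with over 40 N, if the wrist force passes 120 N, or if a joint passes its speed limit or range.

ROBOT

A 7-joint arm with a two-finger parallel gripper is mounted at the origin on the work surface. World frame = base frame: x ahead of the robot, y to its left, z up, the work surface at z = 0. Lengths are in m, angles in rad, forces in N, time in s.
With the tool pointing down it reaches from about 0.425 to 0.875 m from the base axis. Payload 8.4 kg.
Tool frame: the origin (TCP) lies at the very end of the fingers, on their centre line; the grasp point (between the pads) lies 19 mm behind it; z points along the fingers, x is the direction in which the jaws open and shut, and the axes are right-handed (so a half turn about z gives the same grasp; the last joint's range is limited). The gripper opens to 87 mm and grips with 3 to 60 N. Pads are 19 mm wide; open, the fingers measure 117 mm over their backs; the gripper's body (75 mm by 190 mm) begins 51 mm behind the grasp point.
Start: joints at [-1.25, 0.333, 0.04, 1.465, -0.013, 1.343, -0.059], TCP at [0.265, 0.594, 0.223] pointing down, gripper open.
Joint ranges: [-2.58, 2.58], [-0.38, 2.09], [-1.3, 1.39], [0.25, 2.4], [-1.5, 4.64], [0.08, 2.09], [-2.65, 2.65]. Speed limits (rad/s): [2.22, 2.22, 2.79, 2.79, 3.14, 3.14, 3.14].

INTERFACE

Orientations are given as a rotation vector (axis times angle).
In Python, from cell import manip gives the robot as it stands.
- The arm moves only by the tool drive_tool, never from a script. Its argument "moves" is a list of rows, each an object of numbers: "x", "y", "z": the shift along the tool's x, y, z in mm; "ax", "ay", "az": the turn, a rotation vector about the tool's x, y, z in degrees. A call has 1 to 12 rows; each row is the pose to reach, as a shift and turn from the pose commanded when the call began, along the tool's axes at that moment; what a row does not reach only later rows make up. A row lasts 1/12 s, in which the tool goes at most 41.7 mm and 7.16 degrees, less where a joint would pass 70% of its speed; a pose out of reach is approached as far as the arm can. A call with a gripper value outside its range is refused whole. "gripper" is the finger opening in mm, from 0 to 87, set as the call begins (left out, the last holds). The fingers move at their own pace and stop on an object; "newtons" is the grip in N (left out, the last holds). Time passes only in rows, so rows that repeat a pose let the fingers close. It gives the time, the measured TCP pose, the force and the opening at its end, in the units of the state.
- manip.observe(): the state, without advancing time (a new reading comes with each control period).
- manip.snapshot(name): name is "scene" or "side" or "wrist"; returns the picture (420x560x3 uint8, red, green, blue); there is no depth.
- manip.camera_model(name): a dict with "fx", "fy", "cx", "cy" (pixels), "dist_coeffs" ([k1, k2, p1, p2, k3] as OpenCV has them; the pictures are not rectified), "origin" and "rotation" of the camera in the world. Camera axes: x right, y up, looking along -z (the intrinsics and any distortion apply to the point x, -y, -z); pixel columns grow to the right and rows downward; lengths in m; the calibration is good to about 2 mm. A picture is of the moment at which its call begins: read the wrist's pose just before it. camera_model takes no time and is no camera call; for the wrist camera it gives the pose at the moment of the call.
- manip.hand_in(): hands the job in, once; it reports no verdict.
The state is a dict: "t": time; "joints": joint angles; "qd": joint speeds; "effort": joint torques, N m; "ee_pos": TCP position; "eef_rot": TCP orientation; "force": force on the tool from outside, world axes, zero at the start; "wrist_torque": the same for the moment, N m; "grip_width": finger opening in m.
Only numpy, scipy, OpenCV 4.12 (cv2) and the standard library are available. Lean on these libraries where they do the work, as an engineer would, in place of code of your own. Each camera call takes 0.05 s, during which the arm holds its last target. There are 200 camera calls.

## Working session

There is one attempt and no reset: what is moved stays moved. The work goes in short steps, Python scripts to look and compute and a tool call to move; the robot and the scene stay as the last step left them, time stands still between calls to the robot, and variables do not carry over. Pictures are saved under pics/ and viewed, about 8 in all and at most 12, crops included, and the job is handed in when it is done.

Besides the shell and the picture viewer there is one more tool, called after ">>>" as name([rows], argument=value, ...), one row to a line, values as JSON. drive_tool: Moves the arm, as the interface text tells. Its arguments: {"type":"object","properties":{"moves":{"type":"array","items":{"type":"object","properties":{"x":{"type":"number"},"y":{"type":"number"},"z":{"type":"number"},"ax":{"type":"number"},"ay":{"type":"number"},"az":{"type":"number"}}}},"gripper":{"type":"number"},"newtons":{"type":"number"}},"required":["moves"]}

```bash
ls; mkdir -p pics
python3 - <<'E'
from cell import manip
import cv2,numpy as np
print(manip.observe())
for n in ["scene","side"]:
    cv2.imwrite(f"pics/{n}0.png",manip.snapshot(n)[:,:,::-1])
    print(n,manip.camera_model(n))
a=[cv2.imread(f"pics/{n}0.png") for n in ["scene","side"]]
E
```

```text
pics
{'t': 0.0, 'joints': array([-1.25019572,  0.33389066,  0.03990645,  1.46626554, -0.0134202 ,
        1.34330694, -0.05850863]), 'qd': array([-0.00029419,  0.00170392, -0.00101415,  0.00097137,  0.00097656,
       -0.0006163 , -0.0006175 ]), 'effort': array([ 6.60929600e-04, -6.56337047e+01,  1.33547869e+00, -4.03818977e+01,
       -5.97895053e-02,  4.42248525e-02,  1.49070429e-04]), 'ee_pos': array([0.26477344, 0.59311448, 0.22167562]), 'eef_rot': array([ 2.63480036e+00,  1.70921919e+00, -2.02420343e-03]), 'force': array([-0.86951844,  0.30598596, -0.77233766]), 'wrist_torque': array([-0.01740797,  0.02510672, -0.04278034]), 'grip_width': 0.08690697895626298}
scene {'fx': 545.6511667777677, 'fy': 545.6511667777677, 'cx': 268.0099105969298, 'cy': 209.97868342465313, 'dist_coeffs': array([-0.11362008,  0.        ,  0.        ,  0.        ,  0.        ]), 'origin': array([ 1.49843667, -0.33812433,  1.00996732]), 'rotation': array([0.73457206, 0.51906513, 1.16053581])}
side {'fx': 494.80319997781885, 'fy': 494.80319997781885, 'cx': 275.42135984141106, 'cy': 204.0754637477, 'dist_coeffs': array([-0.04263712,  0.        ,  0.        ,  0.        ,  0.        ]), 'origin': array([-0.02464648, -0.61937062,  0.67744051]), 'rotation': array([ 0.89116325, -0.32637348, -0.65646365])}
```

View pics/scene0.png

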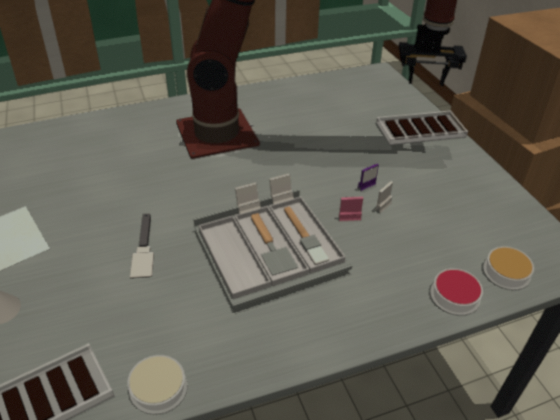

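View pics/side0.png

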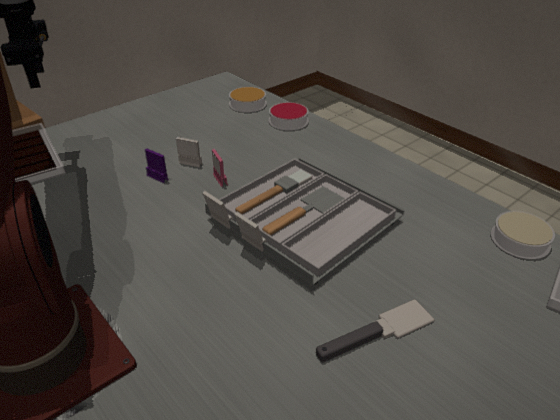

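Scene: the shelf is at about (270,245) with its empty pan on the left (-y). The spatula is at (143,245). Look-alikes for the label are pink (351,208), purple (369,176), and two white holders already on the lip at (247,195) and (281,186). The loose white one is at (385,195) in scene and (188,151) in side. I'll check it in close crops.

```bash
cat > h.py <<'E'
import cv2,numpy as np
from scipy.spatial.transform import Rotation as R
from cell import manip
def ray(m,p):
    K=np.array([[m['fx'],0,m['cx']],[0,m['fy'],m['cy']],[0,0,1]])
    u=cv2.undistortPoints(np.array([[p]],float),K,m['dist_coeffs'])[0,0]
    return np.array(m['origin']),R.from_rotvec(m['rotation']).apply([u[0],-u[1],-1])
def plane(m,p,z):
    o,d=ray(m,p); return o+d*(z-o[2])/d[2]
def proj(m,P):
    c=R.from_rotvec(m['rotation']).inv().apply(np.atleast_2d(P)-m['origin'])
    K=np.array([[m['fx'],0,m['cx']],[0,m['fy'],m['cy']],[0,0,1]])
    return cv2.projectPoints(c*[1,-1,-1],np.zeros(3),np.zeros(3),K,m['dist_coeffs'])[0][:,0]
def tri(m1,p1,m2,p2):
    o,d=ray(m1,p1);q,e=ray(m2,p2)
    s=np.linalg.lstsq(np.c_[d,-e],q-o,rcond=None)[0]
    a,b=o+d*s[0],q+e*s[1]; return (a+b)/2,np.linalg.norm(a-b)
E
python3 - <<'E'
from h import *
S=manip.camera_model("scene");D=manip.camera_model("side")
def blob(f,lo,hi,box):
    i=cv2.cvtColor(cv2.imread(f),cv2.COLOR_BGR2HSV);x,y,X,Y=box
    return cv2.inRange(i[y:Y,x:X],lo,hi)
for n,m,p,q in [("scene",S,(385,195),(143,245)),("side",D,(188,151),(375,330))]:
    print(n,plane(m,p,.04),plane(m,q,.01))
print(tri(S,(385,195),D,(188,151)))
a=cv2.imread("pics/scene0.png");b=cv2.imread("pics/side0.png")
A=cv2.resize(a[170:310,180:360],None,fx=3,fy=3,interpolation=cv2.INTER_CUBIC) #540x420
B=cv2.resize(b[140:290,195:415],None,fx=3,fy=3,interpolation=cv2.INTER_CUBIC)
C=cv2.resize(a[160:230,330:410],None,fx=3,fy=3,interpolation=cv2.INTER_CUBIC)
E_=cv2.resize(b[130:200,140:240],None,fx=2.6,fy=3,interpolation=cv2.INTER_CUBIC)
cv2.imwrite("pics/c1.png",np.hstack([A,np.vstack([C,np.zeros((210,240,3),np.uint8)])+0]))
F=np.zeros((600,800,3),np.uint8);F[:420,:540]=A;F[:210,550:790]=C;F[220:430,540:800]=E_
cv2.imwrite("pics/c1.png",F);cv2.imwrite("pics/c2.png",B)
E
```

```text
scene [0.5107982  0.35178351 0.04      ] [ 0.45740608 -0.31698892  0.01      ]
side [0.50886933 0.34665884 0.04      ] [ 0.45236133 -0.31744196  0.01      ]
(array([0.51060578, 0.35132387, 0.03846613]), np.float64(0.0027033620873390006))
```

View pics/c1.png

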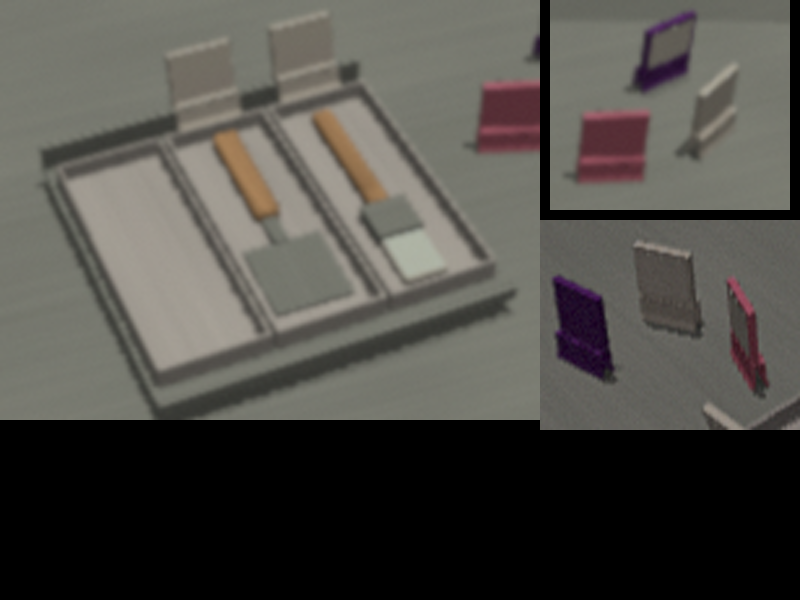

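View pics/c2.png

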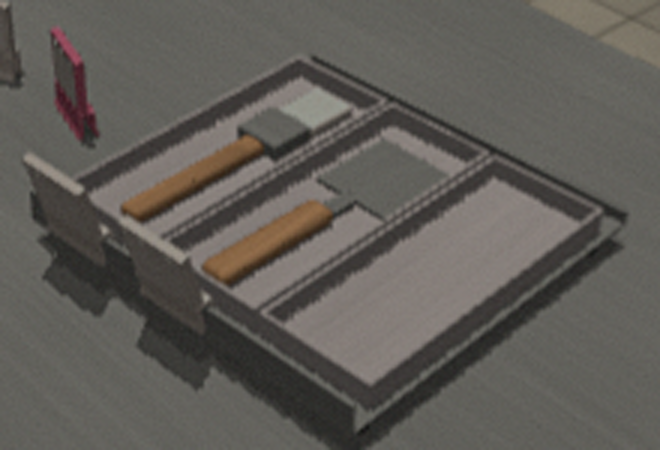

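The crops confirm that the plain white holder is the loose one. Next I'll get the poses.

Run:
```python
from h import *
from scipy.optimize import least_squares
S=manip.camera_model("scene");D=manip.camera_model("side")
loc=np.array([[-.125,-.148],[.125,-.148],[.125,.148],[-.125,.148]])
obs=[(S,0,(200.7,227.3)),(S,1,(233.3,297.3)),(S,2,(344.3,258.3)),(S,3,(301.7,198.3)),(D,1,(395.7,210.7)),(D,2,(296.7,159)),(D,0,(318,270.5))]
P=[(i,plane(m,p,.04)[:2]) for m,i,p in obs]
def f(v):
    c,s=np.cos(v[2]),np.sin(v[2]);T=np.array([[c,-s],[s,c]])
    return np.ravel([q-(T@loc[i]+v[:2]) for i,q in P])
r=least_squares(f,[.5,0,0]);print("shelf",r.x,np.degrees(r.x[2]),(r.fun*1e3).round(1))
for m,a in [(S,[(378,192),(392.7,182)]),(D,[(176.5,137.3),(199.2,140)])]:
    print("label top",[plane(m,p,.072).round(4) for p in a])
# spatula
for n,m,bx in [("scene",S,(125,205,165,282)),("side",D,(305,290,445,365))]:
    i=cv2.imread(f"pics/{n}0.png");x,y,X,Y=bx
    g=cv2.cvtColor(i,cv2.COLOR_BGR2GRAY)[y:Y,x:X].astype(int);bg=np.median(g)
    for nm,mk,z in [("blade",g>bg+25,.008),("handle",g<bg-25,.018)]:
        nn,l,st,c=cv2.connectedComponentsWithStats(mk.astype(np.uint8))
        k=1+st[1:,4].argmax();v,u=np.nonzero(l==k)
        W=np.array([plane(m,(a+x,b+y),z)[:2] for a,b in zip(u,v)],np.float32)*1e3
        print(n,nm,cv2.minAreaRect(W),st[k,4])
```

```text
shelf [ 0.57978578 -0.01352385  0.06706949] 3.842798978803872 [ 7.4  5.3  8.1  2.9 -1.  -1.3  3.9  0.6 -6.3  0.2 -4.2 -4.  -8.  -3.8]
label top [array([0.5259, 0.3169, 0.072 ]), array([0.5002, 0.3765, 0.072 ])]
label top [array([0.4967, 0.3747, 0.072 ]), array([0.5322, 0.3255, 0.072 ])]
scene blade ((510.9324035644531, -329.4416809082031), (51.582557678222656, 97.84453582763672), 76.59527587890625) 539
scene handle ((409.47900390625, -302.41290283203125), (25.119474411010742, 124.41641235351562), 75.92232513427734) 302
side blade ((508.6829833984375, -331.0518798828125), (51.927162170410156, 96.56988525390625), 76.21914672851562) 1153
side handle ((404.2665710449219, -312.6680603027344), (44.4867057800293, 141.31771850585938), 70.63078308105469) 1329
```

```bash
cat >> h.py <<'E'
def go(*targets):
    """targets (x,y,z,yaw of tool x in deg), tool down: print shift mm / turn deg from the current pose"""
    s=manip.observe();R0=R.from_rotvec(s['eef_rot']);X=R0.as_matrix()[:,0]
    print("t",round(s['t'],2),"pos",s['ee_pos'].round(4),"yaw",np.degrees(np.arctan2(X[1],X[0])).round(1),"F",s['force'].round(1),"w",round(s['grip_width'],4),"q",s['joints'].round(2))
    for x,y,z,yaw in targets:
        T=R.from_euler('z',yaw,degrees=True)*R.from_euler('x',180,degrees=True)
        print((x,y,z,yaw),"shift",(R0.inv().apply(np.array([x,y,z])-s['ee_pos'])*1e3).round(1),"turn",np.degrees((R0.inv()*T).as_rotvec()).round(1))
E
python3 -c "
from h import *
go((.48,.2,.25,66),(.5,0,.25,72),(.451,-.315,.2,75.8))
print(R.from_rotvec(manip.observe()['eef_rot']).as_matrix().round(2)); m=manip.camera_model('wrist');print(m)"
```

```text
t 0.1 pos [0.2648 0.5932 0.2218] yaw 65.9 F [ 0.8 -0.2 -0.3] w 0.0866 q [-1.25  0.33  0.04  1.47 -0.01  1.34 -0.06]
(0.48, 0.2, 0.25, 66) shift [-271.4  356.8  -27.8] turn [ 0.   0.1 -0.1]
(0.5, 0, 0.25, 72) shift [-445.8  456.6  -27.6] turn [ 0.   0.1 -6.1]
(0.451, -0.315, 0.2, 75.8) shift [-753.4  540.3   22.9] turn [-0.   0.1 -9.9]
[[ 0.41  0.91 -0.  ]
 [ 0.91 -0.41 -0.  ]
 [-0.    0.   -1.  ]]
{'fx': 290.1027845825711, 'fy': 290.1027845825711, 'cx': 277.1711190489845, 'cy': 209.30197161379232, 'dist_coeffs': array([-0.06268053,  0.        ,  0.        ,  0.        ,  0.        ]), 'origin': array([0.18722157, 0.62701658, 0.38364457]), 'rotation': array([-0.27730933, -0.17803644,  1.14132082])}
```

>>> drive_tool([
  {"x": -33, "y": 42, "z": -10},
  {"x": -65, "y": 80, "z": -20},
  {"x": -98, "y": 118, "z": -28},
  {"x": -130, "y": 158, "z": -28},
  {"x": -163, "y": 198, "z": -28},
  {"x": -196, "y": 238, "z": -28},
  {"x": -228, "y": 278, "z": -28},
  {"x": -260, "y": 318, "z": -28},
  {"x": -275, "y": 357, "z": -28},
  {"x": -300, "y": 385, "z": -28, "az": -2},
  {"x": -330, "y": 410, "z": -28, "az": -3},
  {"x": -365, "y": 430, "z": -28, "az": -5},
])

```text
invalid input
```

>>> drive_tool([
  {"x": -40, "y": 13, "z": 0},
  {"x": -80, "y": 26, "z": 0},
  {"x": -120, "y": 39, "z": 0},
  {"x": -160, "y": 50, "z": 0},
  {"x": -200, "y": 60, "z": 10},
  {"x": -240, "y": 70, "z": 20},
  {"x": -280, "y": 75, "z": 30, "az": -2},
  {"x": -320, "y": 78, "z": 40, "az": -4},
  {"x": -360, "y": 78, "z": 50, "az": -5},
  {"x": -390, "y": 78, "z": 50, "az": -5},
  {"x": -390, "y": 78, "z": 50, "az": -5},
])

```text
invalid input
```

Run:
```python
from h import *
m=manip.camera_model('wrist');i=manip.snapshot('wrist')
import pickle;pickle.dump(m,open('w1.pkl','wb'))
cv2.imwrite('pics/w1.png',i[:,:,::-1])
go((.451,-.315,.1,75.8)); print(m['origin'])
print(proj(m,[[.453,-.315,.02],[.51,-.33,.008],[.439,-.123,.045],[.56,-.11,.04]]))
```

```text
t 0.15 pos [0.2648 0.5932 0.2219] yaw 65.9 F [-0.4 -0.3 -1.5] w 0.0872 q [-1.25  0.33  0.04  1.47 -0.01  1.34 -0.06]
(0.451, -0.315, 0.1, 75.8) shift [-753.3  540.2  122.9] turn [-0.   0.1 -9.9]
[0.18722157 0.62701658 0.38364457]
[[-57.30049674 425.07376026]
 [-39.76636679 438.48192709]
 [-23.08778301 418.72827252]
 [ 23.70095403 454.90617771]]
```

View pics/w1.png

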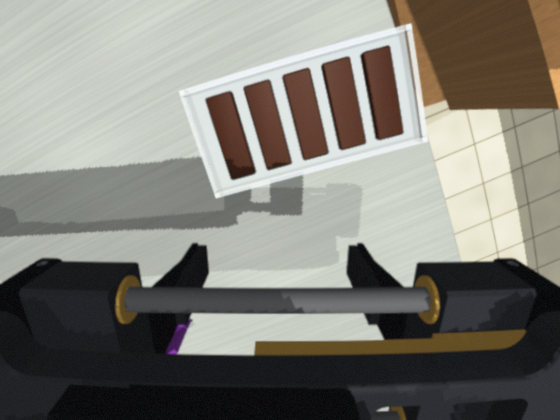

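The moves were refused, so this picture shows only the start pose, with a distractor tray and the fingers. I'll try a minimal call.

>>> drive_tool([
  {"x": -33, "y": 42, "z": -10, "ax": 0, "ay": 0, "az": 0},
])

```text
t: 0.23
ee_pos: [0.2775, 0.5616, 0.2271]
eef_rot: [-2.626, -1.722, 0.007]
force: [-0.4, -0.6, -0.5]
grip_width: 0.0871
```

>>> drive_tool([
  {"x": -24, "y": 32, "z": -8, "ax": 0, "ay": 0, "az": 0},
  {"x": -48, "y": 64, "z": -15, "ax": 0, "ay": 0, "az": 0},
  {"x": -72, "y": 96, "z": -23, "ax": 0, "ay": 0, "az": 0},
  {"x": -96, "y": 128, "z": -23, "ax": 0, "ay": 0, "az": 0},
  {"x": -120, "y": 160, "z": -23, "ax": 0, "ay": 0, "az": 0},
  {"x": -144, "y": 192, "z": -23, "ax": 0, "ay": 0, "az": 0},
  {"x": -168, "y": 224, "z": -23, "ax": 0, "ay": 0, "az": 0},
  {"x": -192, "y": 256, "z": -23, "ax": 0, "ay": 0, "az": 0},
  {"x": -216, "y": 288, "z": -23, "ax": 0, "ay": 0, "az": 0},
  {"x": -240, "y": 320, "z": -23, "ax": 0, "ay": 0, "az": 0},
  {"x": -270, "y": 348, "z": -23, "ax": 0, "ay": 0, "az": -1},
  {"x": -305, "y": 370, "z": -23, "ax": 0, "ay": 0, "az": -2},
])

```text
t: 1.23
ee_pos: [0.4985, 0.1262, 0.253]
eef_rot: [2.604, 1.756, -0.0]
force: [2.5, -0.4, 0.9]
grip_width: 0.0873
```

```bash
python3 -c "
from h import *
go((.5,0,.25,72),(.451,-.315,.2,75.8))"
```

```text
t 1.23 pos [0.4985 0.1262 0.253 ] yaw 68.0 F [ 2.5 -0.4  0.9] w 0.0873 q [-0.73  0.03  0.4   1.76 -0.01  1.35  0.87]
(0.5, 0, 0.25, 72) shift [-116.4   48.7    3. ] turn [ 0.  0. -4.]
(0.451, -0.315, 0.2, 75.8) shift [-426.8  121.3   53.1] turn [ 0.   0.  -7.8]
```

>>> drive_tool([
  {"x": -38, "y": 16, "z": 1, "ax": 0, "ay": 0, "az": -1},
  {"x": -77, "y": 32, "z": 2, "ax": 0, "ay": 0, "az": -2},
  {"x": -116, "y": 45, "z": 3, "ax": 0, "ay": 0, "az": -4},
  {"x": -155, "y": 58, "z": 8, "ax": 0, "ay": 0, "az": -5},
  {"x": -194, "y": 70, "z": 14, "ax": 0, "ay": 0, "az": -6},
  {"x": -233, "y": 80, "z": 22, "ax": 0, "ay": 0, "az": -7},
  {"x": -272, "y": 90, "z": 30, "ax": 0, "ay": 0, "az": -8},
  {"x": -311, "y": 98, "z": 38, "ax": 0, "ay": 0, "az": -8},
  {"x": -350, "y": 105, "z": 46, "ax": 0, "ay": 0, "az": -8},
  {"x": -389, "y": 112, "z": 53, "ax": 0, "ay": 0, "az": -8},
  {"x": -427, "y": 121, "z": 53, "ax": 0, "ay": 0, "az": -8},
  {"x": -427, "y": 121, "z": 53, "ax": 0, "ay": 0, "az": -8},
])

```text
t: 2.23
ee_pos: [0.4457, -0.3209, 0.2002]
eef_rot: [2.483, 1.921, -0.005]
force: [-1.3, -0.5, 0.1]
grip_width: 0.0869
```

Run:
```python
from h import *
m=manip.camera_model('wrist');i=manip.snapshot('wrist')
import pickle;pickle.dump(m,open('w1.pkl','wb'))
cv2.imwrite('pics/w2.png',i[:,:,::-1])
go((.451,-.315,.1,75.8)); print(m['origin'])
print(proj(m,[[.453,-.315,.02],[.51,-.33,.008],[.439,-.123,.045],[.56,-.11,.04]]))
```

```text
t 2.28 pos [ 0.447  -0.3176  0.2001] yaw 75.5 F [0.2 0.1 0.2] w 0.0872 q [-0.22  0.17  0.85  1.78 -0.13  1.25  1.98]
(0.451, -0.315, 0.1, 75.8) shift [  3.7   3.3 100. ] turn [-0.   0.1 -0.3]
[ 0.36357181 -0.29992094  0.36215622]
[[284.7745301  193.82788614]
 [284.08714033 234.73086991]
 [451.54426909 145.69806068]
 [466.24848359 239.16857399]]
```

View pics/w2.png

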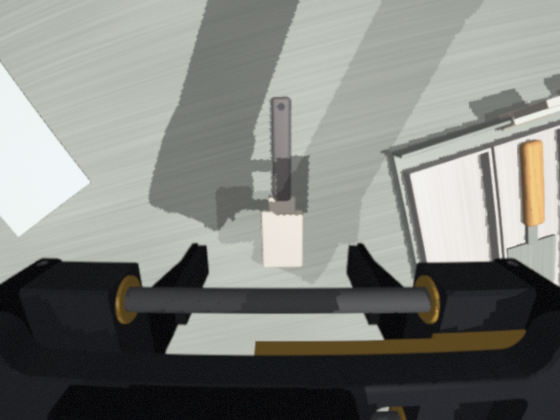

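The wrist view shows the spatula at (282,97)-(282,267) and the shelf's lip corner at (390,152), both close to what I predicted. I'll refine with rays.

Run:
```python
from h import *
import pickle;m=pickle.load(open('w1.pkl','rb'))
for p,z in [((281,97),.018),((282,200),.018),((282.5,267),.008),((262,267),.008),((302,267),.008)]: print(p,plane(m,p,z).round(4))
i=cv2.imread('pics/w2.png')
cv2.imwrite('pics/c3.png',cv2.resize(i[80:290,370:560],None,fx=3,fy=2.8,interpolation=cv2.INTER_CUBIC)[:600])
sh=np.array([.5798,-.0135,0]);Rz=R.from_euler('z',.0671)
for l in [(-.148,-.155,.045),(-.125,-.148,.04),(-.122,-.145,.04),(-.122,-.055,.04),(-.122,-.045,.04)]: print(l,((proj(m,Rz.apply(l)+sh)-[370,80])*[3,2.8]).round())
```

```text
(281, 97) [ 0.3439 -0.2918  0.018 ]
(282, 200) [ 0.4603 -0.3203  0.018 ]
(282.5, 267) [ 0.556  -0.3438  0.008 ]
(262, 267) [ 0.549  -0.3711  0.008 ]
(302, 267) [ 0.5627 -0.3179  0.008 ]
(-0.148, -0.155, 0.045) [[100. 226.]]
(-0.125, -0.148, 0.04) [[124. 273.]]
(-0.122, -0.145, 0.04) [[133. 278.]]
(-0.122, -0.055, 0.04) [[359. 211.]]
(-0.122, -0.045, 0.04) [[384. 204.]]
```

View pics/c3.png

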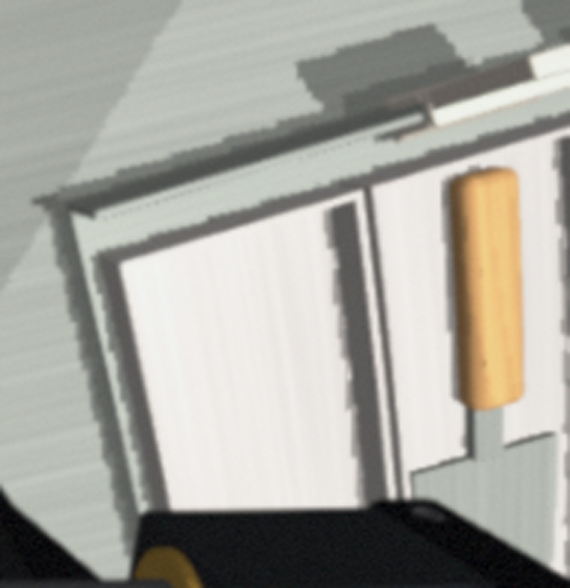

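>>> drive_tool([
  {"x": -3, "y": -5, "z": 35, "ax": 0, "ay": 0, "az": 0},
  {"x": -3, "y": -5, "z": 70, "ax": 0, "ay": 0, "az": 0},
  {"x": -3, "y": -5, "z": 105, "ax": 0, "ay": 0, "az": 0},
  {"x": -3, "y": -5, "z": 135, "ax": 0, "ay": 0, "az": 0},
  {"x": -3, "y": -5, "z": 150, "ax": 0, "ay": 0, "az": 0},
  {"x": -3, "y": -5, "z": 150, "ax": 0, "ay": 0, "az": 0},
])

```text
t: 2.78
ee_pos: [0.442, -0.3125, 0.0468]
eef_rot: [-2.471, -1.931, 0.004]
force: [-0.3, 0.1, 0.2]
grip_width: 0.0872
```

```bash
python3 -c "
from h import *
go((.445,-.317,.005,76.2))"
```

```text
t 2.78 pos [ 0.442  -0.3125  0.0468] yaw 76.0 F [-0.3  0.1  0.2] w 0.0872 q [-0.13  0.36  0.78  1.95 -0.3   0.96  2.13]
(0.445, -0.317, 0.005, 76.2) shift [-3.7  4.2 41.8] turn [-0.3 -0.1 -0.2]
```

>>> drive_tool([
  {"x": -3, "y": 4, "z": 20, "ax": 0, "ay": 0, "az": 0},
  {"x": -4, "y": 4, "z": 35, "ax": 0, "ay": 0, "az": 0},
  {"x": -4, "y": 4, "z": 42, "ax": 0, "ay": 0, "az": 0},
  {"x": -4, "y": 4, "z": 42, "ax": 0, "ay": 0, "az": 0},
])

```text
t: 3.12
ee_pos: [0.4466, -0.319, 0.0079]
eef_rot: [-2.475, -1.933, 0.001]
force: [-0.7, 1.3, 0.7]
grip_width: 0.087
```

>>> drive_tool([
  {"x": 0, "y": 0, "z": 0, "ax": 0, "ay": 0, "az": 0},
  {"x": 0, "y": 0, "z": 0, "ax": 0, "ay": 0, "az": 0},
  {"x": 0, "y": 0, "z": 0, "ax": 0, "ay": 0, "az": 0},
  {"x": 0, "y": 0, "z": 0, "ax": 0, "ay": 0, "az": 0},
  {"x": 0, "y": 0, "z": 0, "ax": 0, "ay": 0, "az": 0},
  {"x": 0, "y": 0, "z": 0, "ax": 0, "ay": 0, "az": 0},
  {"x": 0, "y": 0, "z": 0, "ax": 0, "ay": 0, "az": 0},
  {"x": 0, "y": 0, "z": 0, "ax": 0, "ay": 0, "az": 0},
], gripper=10, newtons=25)

```text
t: 3.78
ee_pos: [0.4467, -0.3198, 0.0083]
eef_rot: [2.477, 1.933, -0.0]
force: [1.0, 0.4, -0.3]
grip_width: 0.0418
```

```bash
python3 -c "
from h import *
go((.445,-.317,.1,76.2))"
```

```text
t 3.78 pos [ 0.4467 -0.3198  0.0083] yaw 75.9 F [ 1.   0.4 -0.3] w 0.0418 q [-0.08  0.43  0.74  1.96 -0.37  0.89  2.18]
(0.445, -0.317, 0.1, 76.2) shift [  2.3  -2.3 -91.7] turn [ 0.   0.  -0.3]
```

>>> drive_tool([
  {"x": 0, "y": 0, "z": 4, "ax": 0, "ay": 0, "az": 0},
  {"x": 0, "y": 0, "z": 4, "ax": 0, "ay": 0, "az": 0},
  {"x": 0, "y": 0, "z": 4, "ax": 0, "ay": 0, "az": 0},
  {"x": 0, "y": 0, "z": 4, "ax": 0, "ay": 0, "az": 0},
  {"x": 0, "y": 0, "z": 4, "ax": 0, "ay": 0, "az": 0},
  {"x": 0, "y": 0, "z": 4, "ax": 0, "ay": 0, "az": 0},
])

```text
t: 4.28
ee_pos: [0.4467, -0.3198, 0.0042]
eef_rot: [-2.477, -1.933, 0.0]
force: [0.1, 1.0, -0.3]
grip_width: 0.0218
```

Run:
```python
from h import *
go()
# refit shelf with wrist corner pixels
import pickle;m=pickle.load(open('w1.pkl','rb'))
g=lambda a,b:(370+a/3,80+b/2.8)
for n,p,z in [("pan outer corner -125,-148",g(95,253),.04),("front rim at right",g(362,183),.04),("lip end",g(78,208),.045),("lip right",g(430,110),.045)]: print(n,plane(m,p,z).round(4))
```

```text
t 4.28 pos [ 0.4467 -0.3198  0.0042] yaw 75.9 F [ 0.1  1.  -0.3] w 0.0218 q [-0.07  0.44  0.74  1.96 -0.38  0.88  2.19]
pan outer corner -125,-148 [ 0.4541 -0.1794  0.04  ]
front rim at right [ 0.4506 -0.0749  0.04  ]
lip end [ 0.4334 -0.185   0.045 ]
lip right [ 0.4266 -0.0508  0.045 ]
```

>>> drive_tool([
  {"x": 0, "y": 0, "z": -25, "ax": 0, "ay": 0, "az": 0},
  {"x": 0, "y": 0, "z": -55, "ax": 0, "ay": 0, "az": 0},
  {"x": 0, "y": 0, "z": -85, "ax": 0, "ay": 0, "az": 0},
  {"x": 25, "y": 10, "z": -110, "ax": 0, "ay": 0, "az": -3},
  {"x": 55, "y": 20, "z": -125, "ax": 0, "ay": 0, "az": -6},
  {"x": 85, "y": 30, "z": -130, "ax": 0, "ay": 0, "az": -9},
  {"x": 120, "y": 40, "z": -130, "ax": 0, "ay": 0, "az": -12},
  {"x": 155, "y": 50, "z": -130, "ax": 0, "ay": 0, "az": -15},
  {"x": 190, "y": 62, "z": -130, "ax": 0, "ay": 0, "az": -17},
  {"x": 215, "y": 72, "z": -130, "ax": 0, "ay": 0, "az": -17},
  {"x": 220, "y": 75, "z": -130, "ax": 0, "ay": 0, "az": -17},
  {"x": 220, "y": 75, "z": -130, "ax": 0, "ay": 0, "az": -17},
])

```text
t: 5.28
ee_pos: [0.574, -0.1221, 0.1339]
eef_rot: [-2.159, -2.282, 0.0]
force: [-0.1, -1.1, -1.2]
grip_width: 0.0215
```

Run:
```python
from h import *
manip.snapshot('scene')
m=manip.camera_model('wrist');i=manip.snapshot('wrist')
import pickle;pickle.dump(m,open('w3.pkl','wb'))
cv2.imwrite('pics/w3.png',cv2.resize(i[:,:,::-1],(800,600),interpolation=cv2.INTER_CUBIC))
go((.573,-.125,.1,93)); print(m['origin'])
```

```text
t 5.38 pos [ 0.5723 -0.1257  0.1341] yaw 92.9 F [-1.2 -0.3 -1.5] w 0.0214 q [-0.42  0.31  0.68  1.76 -0.21  1.14  1.94]
(0.573, -0.125, 0.1, 93) shift [ 0.7  0.8 34.1] turn [-0.   0.  -0.1]
[ 0.4881164  -0.12957789  0.29594635]
```

View pics/w3.png

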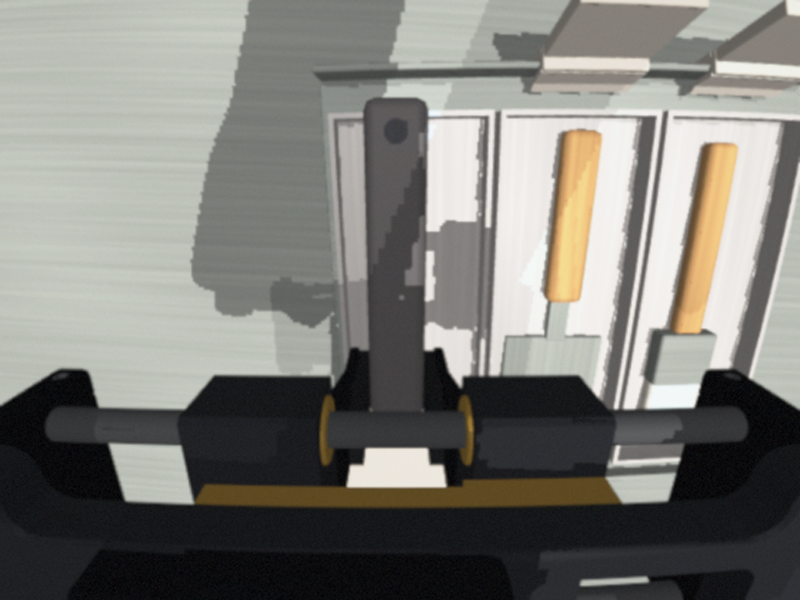

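The held spatula is centred on (397,·). The pan_c rim runs from (330,115) to (493,111), the neighbouring pans' edges are at 500/662/668, and the lip line runs from (318,72) to (540,66).

Run:
```python
from h import *
import pickle;m=pickle.load(open('w3.pkl','rb'))
k=800/560
for n,p,z in [("c-front-left -125,-148",(330,115),.04),("c fr right -125,-52",(493,111),.04),("-125,-48",(500,111),.04),("-125,52",(668,111),.04),("lipL",(318,71),.045),("lipR",(538,65),.045),("handle end",(396,98),.149),("handle near",(397,350),.149),("blade",(397,470),.14)]:
    print(n,plane(m,(p[0]/k,p[1]/k),z).round(4))
g=cv2.imread('pics/w3.png').astype(int)
for u in (345,450,520): print(u,[int(x) for x in g[56:90,u].mean(1)])
```

```text
c-front-left -125,-148 [ 0.4613 -0.1692  0.04  ]
c fr right -125,-52 [ 0.454  -0.0758  0.04  ]
-125,-48 [ 0.4538 -0.0718  0.04  ]
-125,52 [0.4458 0.0282 0.04  ]
lipL [ 0.4392 -0.1754  0.045 ]
lipR [ 0.4291 -0.0545  0.045 ]
handle end [ 0.4664 -0.1309  0.149 ]
handle near [ 0.556  -0.1258  0.149 ]
blade [ 0.6209 -0.1223  0.14  ]
345 [124, 123, 122, 121, 118, 117, 117, 118, 120, 124, 126, 126, 124, 116, 106, 91, 78, 74, 72, 71, 70, 70, 73, 79, 88, 99, 106, 107, 109, 114, 122, 133, 138, 138]
450 [190, 191, 191, 189, 186, 178, 176, 183, 192, 194, 185, 167, 137, 105, 86, 73, 71, 72, 71, 78, 94, 121, 153, 174, 178, 182, 188, 195, 200, 202, 201, 204, 205, 205]
520 [98, 96, 100, 110, 123, 143, 159, 165, 169, 165, 151, 129, 102, 83, 78, 75, 74, 73, 74, 83, 101, 123, 142, 150, 153, 157, 163, 169, 172, 175, 177, 179, 180, 180]
```

```bash
python3 -c "
from h import *
go((.581,-.113,.05,94.2))"
```

```text
t 5.38 pos [ 0.5723 -0.1257  0.1341] yaw 92.9 F [-1.2 -0.3 -1.5] w 0.0214 q [-0.42  0.31  0.68  1.76 -0.21  1.14  1.94]
(0.581, -0.113, 0.05, 94.2) shift [12.3  9.4 84.1] turn [-0.   0.  -1.3]
```

>>> drive_tool([
  {"x": 6, "y": 5, "z": 20, "ax": 0, "ay": 0, "az": -1},
  {"x": 12, "y": 9, "z": 45, "ax": 0, "ay": 0, "az": -1.3},
  {"x": 12, "y": 9, "z": 70, "ax": 0, "ay": 0, "az": -1.3},
  {"x": 12, "y": 9, "z": 84, "ax": 0, "ay": 0, "az": -1.3},
  {"x": 12, "y": 9, "z": 84, "ax": 0, "ay": 0, "az": -1.3},
  {"x": 12, "y": 9, "z": 84, "ax": 0, "ay": 0, "az": -1.3},
])

```text
t: 5.88
ee_pos: [0.5801, -0.114, 0.0502]
eef_rot: [-2.14, -2.299, 0.002]
force: [-0.1, 0.1, 0.1]
grip_width: 0.0218
```

```bash
python3 -c "
from h import *
go((.581,-.113,.028,94.2))"
```

```text
t 5.88 pos [ 0.5801 -0.114   0.0502] yaw 94.1 F [-0.1  0.1  0.1] w 0.0218 q [-0.39  0.42  0.63  1.82 -0.29  0.99  2.  ]
(0.581, -0.113, 0.028, 94.2) shift [ 0.9  1.  22.2] turn [-0.1  0.  -0.1]
```

>>> drive_tool([
  {"x": 1, "y": 1, "z": 12, "ax": 0, "ay": 0, "az": 0},
  {"x": 1, "y": 1, "z": 18, "ax": 0, "ay": 0, "az": 0},
  {"x": 1, "y": 1, "z": 21, "ax": 0, "ay": 0, "az": 0},
  {"x": 1, "y": 1, "z": 22, "ax": 0, "ay": 0, "az": 0},
  {"x": 1, "y": 1, "z": 22.5, "ax": 0, "ay": 0, "az": 0},
  {"x": 1, "y": 1, "z": 22.5, "ax": 0, "ay": 0, "az": 0},
])

```text
t: 6.38
ee_pos: [0.5823, -0.1111, 0.0279]
eef_rot: [2.137, 2.302, 0.0]
force: [0.5, -0.3, -1.0]
grip_width: 0.0216
```

>>> drive_tool([
  {"x": 0, "y": 0, "z": 1, "ax": 0, "ay": 0, "az": 0},
  {"x": 0, "y": 0, "z": 1.5, "ax": 0, "ay": 0, "az": 0},
  {"x": 0, "y": 0, "z": 1.5, "ax": 0, "ay": 0, "az": 0},
])

```text
t: 6.63
ee_pos: [0.5825, -0.1111, 0.0268]
eef_rot: [2.137, 2.302, 0.001]
force: [-1.9, 0.4, 3.8]
grip_width: 0.0217
```

Contact at 3.8 N, so I'll release gently to 40 mm, rise, and look.

>>> drive_tool([
  {"x": 0, "y": 0, "z": 0, "ax": 0, "ay": 0, "az": 0},
  {"x": 0, "y": 0, "z": 0, "ax": 0, "ay": 0, "az": 0},
  {"x": 0, "y": 0, "z": 0, "ax": 0, "ay": 0, "az": 0},
  {"x": 0, "y": 0, "z": 0, "ax": 0, "ay": 0, "az": 0},
  {"x": 0, "y": 0, "z": -15, "ax": 0, "ay": 0, "az": 0},
  {"x": 0, "y": 0, "z": -45, "ax": 0, "ay": 0, "az": 0},
  {"x": 0, "y": 0, "z": -80, "ax": 0, "ay": 0, "az": 0},
  {"x": 0, "y": 0, "z": -110, "ax": 0, "ay": 0, "az": 0},
  {"x": 0, "y": 0, "z": -120, "ax": 0, "ay": 0, "az": 0},
  {"x": 0, "y": 0, "z": -120, "ax": 0, "ay": 0, "az": 0},
  {"x": 0, "y": 0, "z": -120, "ax": 0, "ay": 0, "az": 0},
], gripper=42)

```text
t: 7.55
ee_pos: [0.5823, -0.1109, 0.1461]
eef_rot: [2.137, 2.302, 0.001]
force: [-0.7, 1.0, -0.6]
grip_width: 0.0422
```

Run:
```python
from h import *
manip.snapshot('side')
m=manip.camera_model('wrist');i=manip.snapshot('wrist')
import pickle;pickle.dump(m,open('w4.pkl','wb'))
cv2.imwrite('pics/w4.png',cv2.resize(i[:,:,::-1],(800,600),interpolation=cv2.INTER_CUBIC))
go((.5,.1,.2,60),(.52,.34,.2,27)); print(m['origin'])
```

```text
t 7.65 pos [ 0.5814 -0.1107  0.1447] yaw 94.3 F [ 0.2 -0.6  0.7] w 0.0416 q [-0.44  0.31  0.67  1.74 -0.21  1.17  1.94]
(0.5, 0.1, 0.2, 60) shift [216.2 -65.6 -55.1] turn [-0.1  0.  34.3]
(0.52, 0.34, 0.2, 27) shift [454.1 -27.9 -55.1] turn [-0.1  0.1 67.3]
[ 0.49709733 -0.11791819  0.30716528]
```

View pics/w4.png

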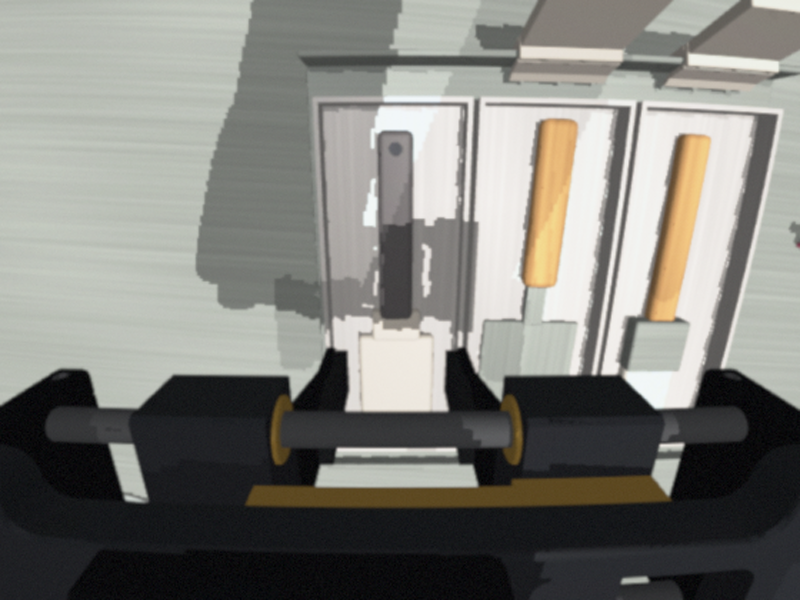

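The spatula lies centred and square in the pan, with its handle end at (396,130). The rim corners are at (314,99) and (474,98), and pan 3's outer corner is at (781,110).

Run:
```python
from h import *
import pickle;m=pickle.load(open('w4.pkl','rb'))
k=800/560
P=lambda p,z:plane(m,(p[0]/k,p[1]/k),z)
pts={}
for n,p,z in [("-125,-148",(314,99),.04),("-125,-52",(474,98),.04),("-125,-48",(481,98),.04),("-125,148",(781,110),.04),("handle end",(396,130),.043),("handle/neck +12",(396,318),.043)]:
    pts[n]=P(p,z);print(n,pts[n].round(4))
g=cv2.imread('pics/w4.png').astype(int).mean(2)
L=[]
for u in range(310,510,20):
    c=g[40:80,u];d=np.gradient(c);r=40+d.argmin();r2=40+d.argmax()
    L.append([*P((u,r),.045)[:2],r,r2]);
print(np.array(L).round(4))
```

```text
-125,-148 [ 0.4615 -0.1695  0.04  ]
-125,-52 [ 0.4539 -0.0746  0.04  ]
-125,-48 [ 0.4535 -0.0704  0.04  ]
-125,148 [0.4389 0.1227 0.04  ]
handle end [ 0.4758 -0.1195  0.043 ]
handle/neck +12 [ 0.5951 -0.1106  0.043 ]
[[ 0.4392 -0.1715 56.     66.    ]
 [ 0.4379 -0.1601 55.     66.    ]
 [ 0.4372 -0.1487 55.     65.    ]
 [ 0.4364 -0.1373 55.     65.    ]
 [ 0.432  -0.1262 48.     66.    ]
 [ 0.4348 -0.1146 55.     65.    ]
 [ 0.4339 -0.1032 55.     65.    ]
 [ 0.4329 -0.0918 55.     65.    ]
 [ 0.432  -0.0804 55.     66.    ]
 [ 0.4315 -0.0689 56.     66.    ]]
```

>>> drive_tool([
  {"x": 20, "y": -6, "z": -20, "ax": 0, "ay": 0, "az": 3},
  {"x": 50, "y": -18, "z": -40, "ax": 0, "ay": 0, "az": 9},
  {"x": 85, "y": -30, "z": -55, "ax": 0, "ay": 0, "az": 16},
  {"x": 120, "y": -42, "z": -55, "ax": 0, "ay": 0, "az": 22},
  {"x": 155, "y": -52, "z": -55, "ax": 0, "ay": 0, "az": 28},
  {"x": 190, "y": -60, "z": -55, "ax": 0, "ay": 0, "az": 35},
  {"x": 228, "y": -65, "z": -55, "ax": 0, "ay": 0, "az": 41},
  {"x": 265, "y": -65, "z": -55, "ax": 0, "ay": 0, "az": 47},
  {"x": 303, "y": -60, "z": -55, "ax": 0, "ay": 0, "az": 53},
  {"x": 341, "y": -52, "z": -55, "ax": 0, "ay": 0, "az": 59},
  {"x": 379, "y": -42, "z": -55, "ax": 0, "ay": 0, "az": 65},
  {"x": 417, "y": -30, "z": -55, "ax": 0, "ay": 0, "az": 67},
], gripper=87)

```text
t: 8.65
ee_pos: [0.5196, 0.3019, 0.1996]
eef_rot: [3.055, 0.731, -0.004]
force: [1.3, -0.3, -0.4]
grip_width: 0.0869
```

>>> drive_tool([
  {"x": 0, "y": 0, "z": 0, "ax": 0, "ay": 0, "az": 0},
  {"x": 0, "y": 0, "z": 0, "ax": 0, "ay": 0, "az": 0},
  {"x": 0, "y": 0, "z": 0, "ax": 0, "ay": 0, "az": 0},
])

```text
t: 8.9
ee_pos: [0.5203, 0.299, 0.1995]
eef_rot: [3.051, 0.74, -0.004]
force: [-0.1, -0.9, 0.0]
grip_width: 0.0871
```

Run:
```python
from h import *
m=manip.camera_model('wrist');i=manip.snapshot('wrist')
import pickle;pickle.dump(m,open('w5.pkl','wb'))
cv2.imwrite('pics/w5.png',cv2.resize(i[:,:,::-1],(800,600),interpolation=cv2.INTER_CUBIC))
go((.513,.348,.2,27)); print(m['origin'],proj(m,[.513,.348,.072])*800/560)
```

```text
t 8.95 pos [0.5206 0.2983 0.2001] yaw 27.2 F [ 1.3  1.1 -0.1] w 0.0868 q [-1.03  0.26  0.52  1.64 -0.13  1.27 -0.01]
(0.513, 0.348, 0.2, 27) shift [ 15.9 -47.7  -0. ] turn [0.1 0.1 0.2]
[0.48150396 0.37379639 0.36123688] [[420.29825179 221.80873484]]
```

View pics/w5.png

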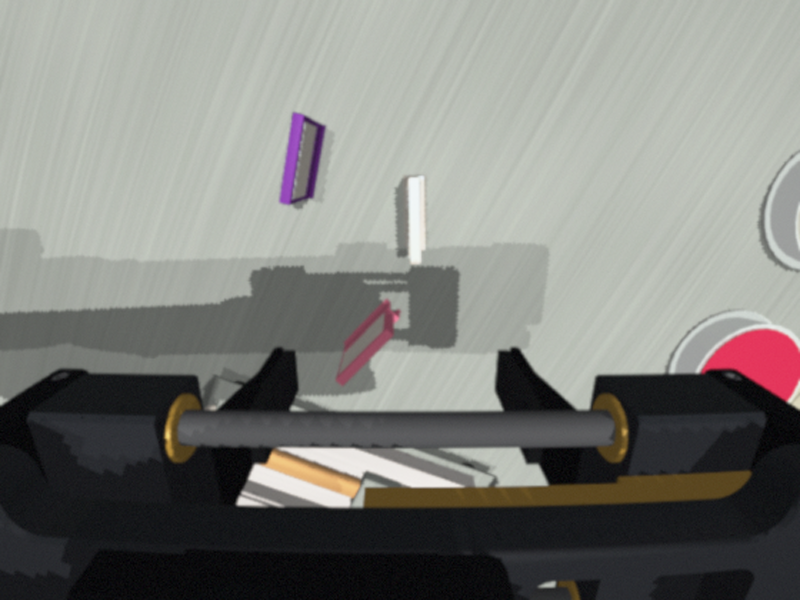

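Run:
```python
from h import *
import pickle;m=pickle.load(open('w5.pkl','rb'));k=800/560
g=cv2.imread('pics/w5.png')
w=(g.min(2)>215).astype(np.uint8);w[:, :380]=0;w[:,450:]=0;w[:160]=0;w[290:]=0
n,l,st,c=cv2.connectedComponentsWithStats(w);j=1+st[1:,4].argmax();print(st[j],c[j])
v,u=np.nonzero(l==j);W=np.array([plane(m,(a/k,b/k),.072)[:2] for a,b in zip(u,v)],np.float32)*1e3
print(cv2.minAreaRect(W))
print([ [int(x) for x in g[r,400:432].mean(1)] for r in (190,220,250)])
```

```text
[ 409  176   16   87 1172] [416.13993174 217.79351536]
((510.1951904296875, 347.73834228515625), (10.174168586730957, 59.1895637512207), 29.037626266479492)
[[124, 124, 126, 128, 129, 135, 148, 167, 198, 226, 239, 244, 244, 244, 244, 244, 244, 243, 238, 231, 227, 230, 230, 223, 203, 186, 184, 191, 194, 194, 195, 197], [122, 122, 123, 125, 126, 126, 130, 142, 177, 215, 234, 243, 244, 243, 243, 243, 244, 244, 240, 235, 230, 230, 230, 224, 208, 190, 179, 182, 187, 190, 191, 192], [102, 100, 101, 103, 99, 100, 113, 135, 173, 208, 227, 239, 242, 243, 243, 243, 242, 242, 241, 236, 228, 211, 197, 194, 188, 179, 172, 169, 167, 167, 169, 167]]
```

```bash
python3 -c "
from h import *
go((.509,.347,.12,28.5),(.509,.347,.03,28.5))"
```

```text
t 8.95 pos [0.5206 0.2983 0.2001] yaw 27.2 F [ 1.3  1.1 -0.1] w 0.0868 q [-1.03  0.26  0.52  1.64 -0.13  1.27 -0.01]
(0.509, 0.347, 0.12, 28.5) shift [ 12.1 -48.8  80. ] turn [ 0.1  0.1 -1.3]
(0.509, 0.347, 0.03, 28.5) shift [ 12.3 -48.9 170. ] turn [ 0.1  0.1 -1.3]
```

>>> drive_tool([
  {"x": 6, "y": -25, "z": 20, "ax": 0, "ay": 0, "az": -1},
  {"x": 12, "y": -49, "z": 40, "ax": 0, "ay": 0, "az": -1.3},
  {"x": 12, "y": -49, "z": 65, "ax": 0, "ay": 0, "az": -1.3},
  {"x": 12, "y": -49, "z": 80, "ax": 0, "ay": 0, "az": -1.3},
  {"x": 12, "y": -49, "z": 80, "ax": 0, "ay": 0, "az": -1.3},
  {"x": 12, "y": -49, "z": 80, "ax": 0, "ay": 0, "az": -1.3},
  {"x": 12, "y": -49, "z": 80, "ax": 0, "ay": 0, "az": -1.3},
], gripper=45)

```text
t: 9.53
ee_pos: [0.5099, 0.348, 0.1226]
eef_rot: [-3.045, -0.772, -0.002]
force: [-0.7, 0.4, 1.2]
grip_width: 0.0494
```

Run:
```python
from h import *
m=manip.camera_model('wrist');i=manip.snapshot('wrist')
import pickle;pickle.dump(m,open('w6.pkl','wb'))
cv2.imwrite('pics/w6.png',cv2.resize(i[:,:,::-1],(800,600),interpolation=cv2.INTER_CUBIC))
go((.509,.347,.03,28.5)); print(m['origin'],proj(m,[.509,.347,.072])*800/560)
```

```text
t 9.58 pos [0.5101 0.3483 0.1229] yaw 28.5 F [0.2 0.  0.4] w 0.0478 q [-1.05  0.36  0.48  1.69 -0.18  1.13 -0.03]
(0.509, 0.347, 0.03, 28.5) shift [-1.8  0.7 92.9] turn [-0.  -0.1 -0. ]
[0.4691196  0.42136928 0.2845435 ] [[394.56422119 326.67742636]]
```

View pics/w6.png

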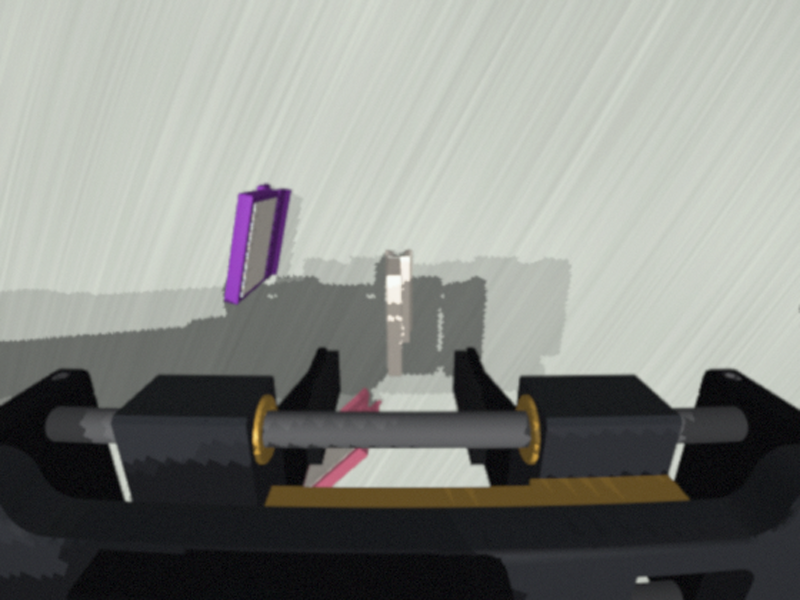

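The loose holder stands centred between the fingers (strip at u≈395, v 276–375), parallel to them. Its legs protrude to the right (+tool x), so the card faces -tool x. Descending now.

>>> drive_tool([
  {"x": -1.5, "y": 1, "z": 25, "ax": 0, "ay": 0, "az": 0},
  {"x": -1.5, "y": 1, "z": 50, "ax": 0, "ay": 0, "az": 0},
  {"x": -1.5, "y": 1, "z": 75, "ax": 0, "ay": 0, "az": 0},
  {"x": -1.5, "y": 1, "z": 88, "ax": 0, "ay": 0, "az": 0},
  {"x": -1.5, "y": 1, "z": 90, "ax": 0, "ay": 0, "az": 0},
  {"x": -1.5, "y": 1, "z": 90, "ax": 0, "ay": 0, "az": 0},
])

```text
t: 10.08
ee_pos: [0.5084, 0.3471, 0.0317]
eef_rot: [3.045, 0.774, -0.0]
force: [0.6, -0.4, -0.1]
grip_width: 0.0453
```

>>> drive_tool([
  {"x": 0, "y": 0, "z": 0, "ax": 0, "ay": 0, "az": 0},
  {"x": 0, "y": 0, "z": 0, "ax": 0, "ay": 0, "az": 0},
  {"x": 0, "y": 0, "z": 0, "ax": 0, "ay": 0, "az": 0},
  {"x": 0, "y": 0, "z": 0, "ax": 0, "ay": 0, "az": 0},
  {"x": 0, "y": 0, "z": 0, "ax": 0, "ay": 0, "az": 0},
  {"x": 0, "y": 0, "z": 0, "ax": 0, "ay": 0, "az": 0},
  {"x": 0, "y": 0, "z": 0, "ax": 0, "ay": 0, "az": 0},
  {"x": 0, "y": 0, "z": 0, "ax": 0, "ay": 0, "az": 0},
  {"x": 0, "y": 0, "z": 0, "ax": 0, "ay": 0, "az": 0},
], gripper=2, newtons=40)

```text
t: 10.83
ee_pos: [0.5082, 0.3473, 0.0313]
eef_rot: [-3.045, -0.775, -0.0]
force: [-0.4, -0.4, 1.4]
grip_width: 0.0076
```

```bash
python3 -c "
from h import *
go((.509,.347,.16,28.5),(.431,-.124,.16,4.3))"
```

```text
t 10.83 pos [0.5082 0.3473 0.0313] yaw 28.5 F [-0.4 -0.4  1.4] w 0.0076 q [-1.03  0.46  0.45  1.77 -0.23  0.97  0.01]
(0.509, 0.347, 0.16, 28.5) shift [   0.6    0.7 -128.7] turn [-0. -0.  0.]
(0.431, -0.124, 0.16, 4.3) shift [-293.1  377.1 -128.7] turn [-0.  -0.  24.2]
```

>>> drive_tool([
  {"x": 0, "y": 0, "z": -25, "ax": 0, "ay": 0, "az": 0},
  {"x": 0, "y": 0, "z": -60, "ax": 0, "ay": 0, "az": 0},
  {"x": 0, "y": 0, "z": -95, "ax": 0, "ay": 0, "az": 0},
  {"x": 0, "y": 0, "z": -125, "ax": 0, "ay": 0, "az": 0},
  {"x": -18, "y": 25, "z": -138, "ax": 0, "ay": 0, "az": 1},
  {"x": -40, "y": 57, "z": -140, "ax": 0, "ay": 0, "az": 4},
  {"x": -62, "y": 89, "z": -140, "ax": 0, "ay": 0, "az": 8},
  {"x": -84, "y": 121, "z": -140, "ax": 0, "ay": 0, "az": 11},
  {"x": -108, "y": 153, "z": -140, "ax": 0, "ay": 0, "az": 14},
  {"x": -132, "y": 185, "z": -140, "ax": 0, "ay": 0, "az": 17},
  {"x": -156, "y": 213, "z": -140, "ax": 0, "ay": 0, "az": 20},
  {"x": -180, "y": 240, "z": -140, "ax": 0, "ay": 0, "az": 22},
])

```text
t: 11.83
ee_pos: [0.464, 0.0483, 0.1711]
eef_rot: [-3.136, -0.174, 0.0]
force: [-0.1, 0.2, -1.0]
grip_width: 0.0075
```

```bash
python3 -c "
from h import *
go((.431,-.124,.17,4.3),(.431,-.124,.105,4.3))"
```

```text
t 11.83 pos [0.464  0.0483 0.1711] yaw 6.3 F [-0.1  0.2 -1. ] w 0.0075 q [-0.9  -0.04  0.69  1.99  0.03  1.18 -0.1 ]
(0.431, -0.124, 0.17, 4.3) shift [-51.9 167.6   1.1] turn [-0.  0.  2.]
(0.431, -0.124, 0.105, 4.3) shift [-51.9 167.6  66.1] turn [-0.  0.  2.]
```

>>> drive_tool([
  {"x": -11, "y": 35, "z": 0, "ax": 0, "ay": 0, "az": 0},
  {"x": -22, "y": 70, "z": 0, "ax": 0, "ay": 0, "az": 1},
  {"x": -33, "y": 105, "z": 0, "ax": 0, "ay": 0, "az": 1.5},
  {"x": -44, "y": 140, "z": 0, "ax": 0, "ay": 0, "az": 2},
  {"x": -52, "y": 165, "z": 10, "ax": 0, "ay": 0, "az": 2},
  {"x": -52, "y": 168, "z": 30, "ax": 0, "ay": 0, "az": 2},
  {"x": -52, "y": 168, "z": 50, "ax": 0, "ay": 0, "az": 2},
  {"x": -52, "y": 168, "z": 66, "ax": 0, "ay": 0, "az": 2},
  {"x": -52, "y": 168, "z": 66, "ax": 0, "ay": 0, "az": 2},
  {"x": -52, "y": 168, "z": 66, "ax": 0, "ay": 0, "az": 2},
  {"x": -52, "y": 168, "z": 66, "ax": 0, "ay": 0, "az": 2},
])

```text
t: 12.75
ee_pos: [0.4326, -0.1225, 0.1061]
eef_rot: [3.139, 0.125, 0.001]
force: [-0.8, -0.7, -0.6]
grip_width: 0.0077
```

Run:
```python
from h import *
S=manip.camera_model('side');D=manip.snapshot('side');C=manip.snapshot('scene');m=manip.camera_model('wrist');W=manip.snapshot('wrist')
import pickle;pickle.dump(m,open('w7.pkl','wb'))
rs=lambda i,f:cv2.resize(i,None,fx=f,fy=f,interpolation=cv2.INTER_CUBIC)
F=np.zeros((600,800,3),np.uint8)
F[:300,:400]=rs(W,400/560)[:300,:400]
a=rs(D[150:300,190:323],3);F[:450,401:800]=a[:450,:399]
b=rs(C[170:270,180:313],3)[:300,:399];F[300:600,:399]=b
cv2.imwrite('pics/m7.png',F[:,:,::-1]);cv2.imwrite('pics/w7.png',W[:,:,::-1])
go((.4312,-.124,.08,4.3))
```

```text
t 12.9 pos [ 0.4329 -0.1224  0.1062] yaw 4.6 F [ 0.8 -0.2 -1. ] w 0.0075 q [-0.74 -0.01  0.93  2.11  0.01  1.04  0.27]
(0.4312, -0.124, 0.08, 4.3) shift [-1.9  1.5 26.1] turn [-0.  -0.1  0.3]
```

View pics/m7.png

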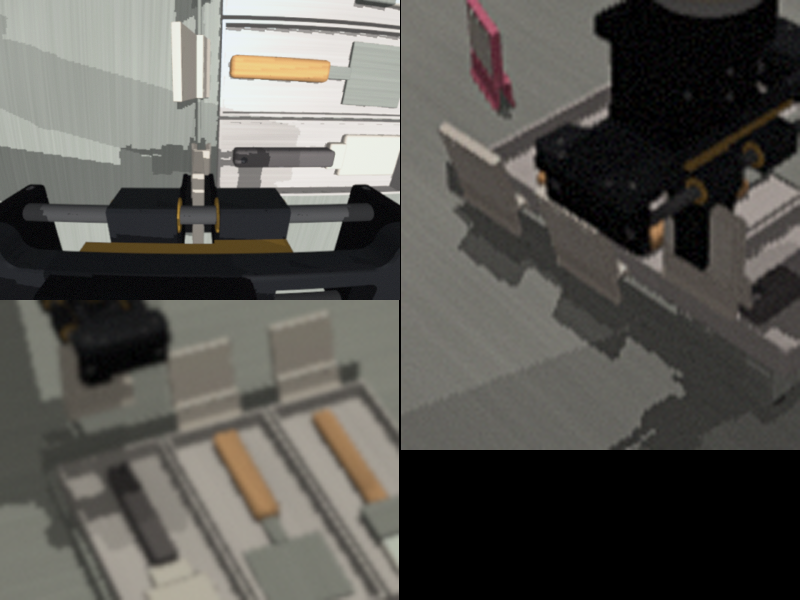

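The holder hangs above the lip in front of pan_c, and the spatula is lying well in its pan. That was the last view, so I'll check the lip position numerically with intensity profiles.

Run:
```python
from h import *
import pickle;m=pickle.load(open('w7.pkl','rb'))
g=cv2.imread('pics/w7.png').astype(int).mean(2)
r=np.radians(4.35);ey=np.array([-np.sin(r),np.cos(r),0]);ex=np.array([np.cos(r),np.sin(r),0])
c=np.array([.4342,-.1238,.045])
for s in (.04,.05,.055,.06):   # along lip, from pan_c middle towards next label
    p=proj(m,[c+s*ey+d*ex for d in (-.002,.002)]+[c+s*ey+.023*ex+[0,0,-.005],c+s*ey-[0,0,.045]+ex*-.002])
    v=int(round(p[0,1]));print(s,p.round(1).tolist(),v,[int(x) for x in g[v,262:320]])
```

```text
0.04 [[276.4, 177.0], [281.6, 177.0], [307.8, 175.9], [276.4, 167.3]] 177 [158, 161, 162, 163, 162, 161, 159, 159, 155, 154, 149, 129, 105, 101, 118, 143, 159, 158, 145, 144, 158, 160, 160, 163, 162, 164, 166, 165, 163, 163, 163, 166, 164, 164, 163, 164, 164, 164, 164, 164, 160, 140, 107, 96, 122, 173, 209, 218, 219, 220, 218, 220, 218, 219, 220, 218, 219, 218]
0.05 [[276.5, 164.2], [281.7, 164.3], [308.2, 163.4], [276.5, 156.5]] 164 [160, 160, 162, 164, 164, 161, 162, 162, 158, 149, 130, 106, 97, 101, 116, 141, 157, 158, 147, 144, 160, 161, 161, 162, 164, 165, 168, 165, 165, 164, 165, 166, 167, 165, 163, 164, 166, 165, 165, 165, 165, 162, 153, 134, 115, 113, 112, 111, 110, 109, 110, 111, 112, 112, 111, 110, 112, 114]
0.055 [[276.5, 157.7], [281.7, 157.8], [308.4, 157.0], [276.5, 151.0]] 158 [160, 162, 161, 164, 163, 163, 163, 163, 161, 153, 133, 106, 96, 100, 117, 141, 157, 159, 147, 147, 159, 163, 162, 161, 164, 167, 167, 167, 165, 165, 164, 166, 168, 166, 165, 166, 165, 165, 166, 165, 161, 141, 107, 92, 105, 149, 197, 217, 217, 201, 173, 156, 154, 154, 153, 154, 153, 153]
0.06 [[276.5, 151.1], [281.8, 151.2], [308.6, 150.6], [276.5, 145.5]] 151 [159, 162, 162, 163, 164, 163, 163, 162, 162, 159, 153, 136, 106, 96, 113, 140, 157, 158, 148, 149, 160, 164, 162, 163, 165, 167, 167, 169, 166, 164, 165, 167, 166, 167, 165, 166, 166, 166, 165, 165, 166, 161, 140, 106, 98, 135, 187, 219, 223, 225, 224, 224, 225, 226, 229, 229, 229, 229]
```

>>> drive_tool([
  {"x": -2.3, "y": 1.3, "z": 8, "ax": 0, "ay": 0, "az": 0.2},
  {"x": -2.3, "y": 1.3, "z": 18, "ax": 0, "ay": 0, "az": 0.2},
  {"x": -2.3, "y": 1.3, "z": 24, "ax": 0, "ay": 0, "az": 0.2},
  {"x": -2.3, "y": 1.3, "z": 24, "ax": 0, "ay": 0, "az": 0.2},
  {"x": -2.3, "y": 1.3, "z": 24, "ax": 0, "ay": 0, "az": 0.2},
  {"x": -2.3, "y": 1.3, "z": 24, "ax": 0, "ay": 0, "az": 0.2},
])

```text
t: 13.4
ee_pos: [0.43, -0.1241, 0.0812]
eef_rot: [3.139, 0.119, -0.001]
force: [-0.2, -0.0, 0.1]
grip_width: 0.0075
```

Run:
```python
from h import *
m=manip.camera_model('wrist');W=manip.snapshot('wrist');g=W.astype(int).mean(2)
go((.4307,-.1238,.056,4.4))
r=np.radians(4.35);ey=np.array([-np.sin(r),np.cos(r),0]);ex=np.array([np.cos(r),np.sin(r),0])
c=np.array([.4337,-.1238,.045])
for s in (.04,.05,.06):
    p=proj(m,[c+s*ey+d*ex for d in (-.002,.002)]);v=int(round(p[0,1]));print(s,p.round(1).tolist(),[int(x) for x in g[v,264:296]])
```

```text
t 13.45 pos [ 0.4301 -0.124   0.0813] yaw 4.3 F [ 0.4 -0.3  1. ] w 0.0076 q [-0.73  0.04  0.95  2.14 -0.04  0.98  0.32]
(0.4307, -0.1238, 0.056, 4.4) shift [ 0.6 -0.2 25.3] turn [ 0.   0.  -0.1]
0.04 [[280.1, 182.1], [285.8, 182.0]] [160, 160, 161, 161, 163, 161, 162, 161, 156, 156, 155, 155, 140, 108, 93, 93, 106, 138, 155, 159, 157, 150, 151, 158, 160, 159, 161, 161, 164, 165, 165, 163]
0.05 [[280.1, 167.8], [285.9, 167.8]] [159, 161, 161, 162, 163, 163, 163, 162, 160, 158, 153, 141, 125, 111, 99, 92, 109, 137, 154, 160, 158, 153, 154, 159, 160, 161, 161, 163, 164, 166, 165, 164]
0.06 [[280.1, 153.1], [286.1, 153.1]] [159, 161, 161, 163, 165, 164, 164, 163, 162, 162, 159, 153, 135, 105, 94, 94, 110, 136, 153, 159, 157, 145, 144, 158, 162, 160, 160, 163, 166, 169, 168, 166]
```

>>> drive_tool([
  {"x": 0.5, "y": 0, "z": 3, "ax": 0, "ay": 0, "az": 0},
  {"x": 0.5, "y": 0, "z": 6, "ax": 0, "ay": 0, "az": 0},
  {"x": 0.5, "y": 0, "z": 9, "ax": 0, "ay": 0, "az": 0},
  {"x": 0.5, "y": 0, "z": 12, "ax": 0, "ay": 0, "az": 0},
  {"x": 0.5, "y": 0, "z": 12, "ax": 0, "ay": 0, "az": 0},
])

```text
t: 13.87
ee_pos: [0.4301, -0.1238, 0.0686]
eef_rot: [3.139, 0.119, -0.002]
force: [0.0, -1.0, -0.7]
grip_width: 0.0079
```

>>> drive_tool([
  {"x": 0.3, "y": 0, "z": 3, "ax": 0, "ay": 0, "az": 0},
  {"x": 0.3, "y": 0, "z": 6, "ax": 0, "ay": 0, "az": 0},
  {"x": 0.3, "y": 0, "z": 9, "ax": 0, "ay": 0, "az": 0},
  {"x": 0.3, "y": 0, "z": 11, "ax": 0, "ay": 0, "az": 0},
  {"x": 0.3, "y": 0, "z": 11, "ax": 0, "ay": 0, "az": 0},
])

```text
t: 14.28
ee_pos: [0.4305, -0.1238, 0.0578]
eef_rot: [3.139, 0.119, -0.001]
force: [0.3, 0.5, -1.4]
grip_width: 0.0077
```

>>> drive_tool([
  {"x": 0, "y": 0, "z": 1, "ax": 0, "ay": 0, "az": 0},
  {"x": 0, "y": 0, "z": 2, "ax": 0, "ay": 0, "az": 0},
  {"x": 0, "y": 0, "z": 2, "ax": 0, "ay": 0, "az": 0},
  {"x": 0, "y": 0, "z": 2, "ax": 0, "ay": 0, "az": 0},
])

```text
t: 14.62
ee_pos: [0.4308, -0.1239, 0.0563]
eef_rot: [3.139, 0.119, -0.0]
force: [-0.7, -0.5, -1.6]
grip_width: 0.0075
```

>>> drive_tool([
  {"x": 0, "y": 0, "z": 1, "ax": 0, "ay": 0, "az": 0},
  {"x": 0, "y": 0, "z": 2, "ax": 0, "ay": 0, "az": 0},
  {"x": 0, "y": 0, "z": 2, "ax": 0, "ay": 0, "az": 0},
  {"x": 0, "y": 0, "z": 2, "ax": 0, "ay": 0, "az": 0},
], newtons=55)

```text
t: 14.95
ee_pos: [0.431, -0.1239, 0.0557]
eef_rot: [-3.138, -0.119, 0.001]
force: [-12.5, 2.7, 32.0]
grip_width: 0.0077
```

>>> drive_tool([
  {"x": -0.3, "y": 0, "z": -0.5, "ax": 0, "ay": 0, "az": 0},
  {"x": -0.3, "y": 0, "z": -0.6, "ax": 0, "ay": 0, "az": 0},
  {"x": -0.3, "y": 0, "z": -0.6, "ax": 0, "ay": 0, "az": 0},
  {"x": -0.3, "y": 0, "z": -0.6, "ax": 0, "ay": 0, "az": 0},
])

```text
t: 15.28
ee_pos: [0.431, -0.1239, 0.0558]
eef_rot: [-3.139, -0.119, -0.001]
force: [-6.0, 1.8, 18.8]
grip_width: 0.0078
```

Run:
```python
from h import *
D=manip.snapshot('side');C=manip.snapshot('scene')
go()
# top edge heights/positions: held label vs neighbours, spatula check by scene
S=manip.camera_model('scene')
g=cv2.cvtColor(C,cv2.COLOR_RGB2GRAY).astype(int);hsv=cv2.cvtColor(C,cv2.COLOR_RGB2HSV)
r=np.radians(4.4);ey=np.array([-np.sin(r),np.cos(r),0]);ex=np.array([np.cos(r),np.sin(r),0])
pc=np.array([.4577,-.122,0])+.125*ex
print("handle end/neck/blade end predicted px",proj(S,[pc-.11*ex+[0,0,.043],pc+.012*ex+[0,0,.043],pc+.11*ex+[0,0,.031]]).round(1).tolist())
x,y,X,Y=195,215,260,300
s=g[y:Y,x:X]<55
n,l,st,c=cv2.connectedComponentsWithStats(s.astype(np.uint8))
for k in range(1,n):
    if st[k,4]>60: print("dark",st[k]+[x,y,0,0,0],c[k]+[x,y],plane(S,c[k]+[x,y],.04).round(4),"handle mid expected",(pc-.049*ex).round(4))
```

```text
t 15.38 pos [ 0.431  -0.1239  0.0558] yaw 4.3 F [-6.   1.  16.9] w 0.0076 q [-0.7   0.11  0.94  2.16 -0.11  0.92  0.38]
handle end/neck/blade end predicted px [[216.8, 222.8], [233.5, 254.0], [248.5, 285.2]]
dark [217 225  15  33 113] [221.90265487 234.91150442] [ 0.5174 -0.1197  0.04  ] handle mid expected [ 0.5335 -0.1162  0.    ]
```

```bash
python3 -c "
from h import *
go(); print(manip.hand_in())"
```

```text
t 15.38 pos [ 0.431  -0.1239  0.0558] yaw 4.3 F [-6.   1.  16.9] w 0.0076 q [-0.7   0.11  0.94  2.16 -0.11  0.92  0.38]
the job is handed in; nothing more can be done
None
```

The job is handed in at 15.4 s of the 51 s allowed. The spatula is in the empty pan and the label holder is on the lip, still held and pressed down.

- **Spatula:** I set it down at first contact (about 4 N) and released it there. The wrist picture afterwards put it square in the pan, handle to the lip, about 2 mm from the pan's centre.
- **Label holder:** I took the white one, not the pink or purple one, and slid it over the lip with its card outward. It stopped hard with the TCP at z = 0.0558 m, against 0.0563 m expected. The grip is still closed on it (7.6 mm opening) with about 17 N of downward press.

**Disagreements and failed checks:**
- The first shelf position from the fixed cameras had corner errors up to 8 mm. The first wrist picture, taken while the arm was still settling, was about 10 mm off. I used the later, still wrist views, which agreed to about 1 mm at the lip.
- A side force of about 6 N remained at the end, which means the slot is lightly touching the lip.
- The last check of the spatula from the scene camera found only part of the handle, because it was in shadow. The part it found lay about 16 mm towards the lip from the middle of the handle, so that check is only roughly consistent.
- I had used all the picture views by then, so the final seating is confirmed only by height and force, not by a picture.

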